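# Shut the round frit hopper's slide gate

## Robot

A 6-joint arm with a two-finger parallel gripper is mounted at the origin on a cart in front of the work surface, level with it; the furniture and walls round the work are solid. World frame = base frame: x ahead of the robot, y to its left, z up, the work surface at z = 0. Lengths are in m, angles in rad, forces in N, time in s.
With the tool pointing down it reaches from about 0.35 to 0.975 m from the base axis. Payload 4.9 kg.
Tool frame: the origin (TCP) lies on the centre line of the jaws, within the pads' length; the fingertips stand 14 mm ahead of it and the grasp point (between the pads) lies 5 mm behind it; y points along the fingers, z is the direction in which the jaws open and shut, and the axes are right-handed (so a half turn about y gives the same grasp; the last joint's range is limited). The gripper opens to 85 mm and grips with 20 to 120 N. Pads are 22 mm wide; open, the fingers measure 114 mm over their backs; the gripper's body (76 mm by 85 mm) begins 54 mm behind the grasp point. The pads swing forward as they close: fully open they stand 13 mm farther back than shut.
Start: joints at [1.183, 0.053, 1.613, -0, 1.476, -0.119], TCP at [0.166, 0.603, 0.245] pointing down, gripper open.
Joint ranges: [-3.01, 3.01], [-1.01, 2.22], [0.06, 2.58], [-1.02, 4.17], [0.09, 2.62], [-3.14, 3.14]. Speed limits (rad/s): [2.57, 2.57, 3.14, 3.14, 3.14, 3.14].

## Interface

Orientations are given as a rotation vector (axis times angle).
In Python, from station import ctrl gives the robot as it stands.
- The arm moves only by the tool servo_tool, never from a script. Its arguments are lists of equal length, an entry for each row: "delta_pos": the shift along the tool's x, y, z in m, a list of three; "dr": the turn, a rotation vector about the tool's x, y, z in degrees, a list of three; "grip": the opening, from 0 (shut) to 1 (fully open). In form: {"delta_pos": [[x, y, z], ...], "dr": [[rx, ry, rz], ...], "grip": [grip, ...]}. A call has 1 to 5 rows; each row shifts and turns the pose as measured when the row begins, along the tool's axes as they then stand; what a row does not reach is not made up. A row lasts 1/8 s, in which the tool goes at most 62.5 mm and 10.7 degrees, less where a joint would pass 70% of its speed; a pose out of reach is approached as far as the arm can. A call is refused whole if a number of a shift passes 0.0625 or a number of a turn 10.7, either way. A call with a gripper value outside its range is refused whole. The fingers move at their own pace and stop on an object; "grip_force" is the grip in N (left out, the last holds). Time passes only in rows, so rows that do not move let the fingers close. It gives the time, the measured TCP pose, the force and the opening at its end, in the units of the state.
- ctrl.get_obs(): the state, without advancing time (a new reading comes with each control period).
- ctrl.get_image(name): name is "side" or "top"; returns the picture (384x512x3 uint8, red, green, blue); there is no depth.
- ctrl.camera_params(name): a dict with "fovy" (degrees; the focal length in pixels is half the picture's height over the tangent of half this angle, whatever the lens; pixels are square), "cx", "cy" (the principal point, pixels), "eye" and "rotation" of the camera in the world. Camera axes: x right, y down, z forward; pixel columns grow to the right and rows downward; lengths in m; the calibration is good to about 2 mm. A picture is of the moment at which its call begins. camera_params takes no time and is no camera call.
- ctrl.finish_job(): hands the job in, once; it reports no verdict.
Trained networks look in the newest picture that a camera, given by its name, has taken for a name from the list of things; names that differ only in an ending like _2 or _b are one class to them, and where a whole thing is asked for, a point or a joint stands for the part that bears it (a point fixed in the world has none). Each returns a list of dicts, best first, with "score" (0 to 1); they miss things now and then, are a little off and sometimes report something else, mostly with a low value. They report only what shows in the picture. A call takes as long as a camera call.
- ctrl.masks_of(camera, label): "pixels" (384x512 bool, what is visible of it) and "extent" ([left, top, right, bottom] in pixels, round what is visible of it).
The state is a dict: "t": time; "q": joint angles; "dq": joint speeds; "effort": joint torques, N m; "tool_pos": TCP position; "tool_rot": TCP orientation; "contact_force": force on the tool from outside, world axes, zero at the start; "wrist_torque": the same for the moment, N m; "opening": finger opening in m.
Only numpy, scipy, OpenCV 4.12 (cv2) and the standard library are available. Lean on these libraries where they do the work, as an engineer would, in place of code of your own. Each camera call takes 0.05 s, during which the arm holds its last target.

## Task

The round hopper is to be filled with glass frit next, so shut its slide gate: push the upright black tab on the gate's tail towards the hopper until the spring catch clicks down behind the gate and holds it, then let go. Leave the square hopper's gate open as it is.

Things in the scene. Friction and masses are not known exactly. Their poses are not given: they have to be found in the camera images.
- tab_round (a point): Centre of the black push tab (14 mm thick in x, 44 wide in y, 45 tall, top 148 mm above the table) on the outer end of the ROUND hopper's flat steel gate. Axes: x = sliding direction that shuts it, z up. With the gate home, the funnel (122 mm across, top 213 mm high) is centred 190 mm ahead along x and the catch's cheeks (149 mm high) start 53 mm ahead; free behind and beside.
- gate_round (a joint): Slide of the round hopper's gate, m: 0 = hard end stop, growing as it opens towards the robot; starts at 0.055 to 0.08. Friction 4 N plus a return spring pushing it open (0 N at 0.08, 9.6 N at 0): shutting takes 4 to 8 N at first, 14 to 19 N near the end. The catch drops at about 0.014; push a little past, let go, and the gate rests on it at about 0.016. Let go sooner, it springs open again.
- catch_round (a joint): Round hopper's spring catch, a short steel arm with a brass roller, pivoted over the gate, rad: 0 = down (both with the gate well open and with it caught); it rises to about 0.23 while the gate's wedge passes under it, gate slide about 0.053 to 0.014.
- tab_square (a point): Centre of the same kind of tab on the gate of the SQUARE hopper (square funnel 117 mm wide), also open; same sizes, height and axes as tab_round. Leave it as it is.

How it is judged:
At the end, for the whole second after the job is handed in: The round hopper's gate is home (slide below 20 mm) and stays there with its spring catch down behind it (below 0.06 rad); the square hopper's gate is within 10 mm of where it started (value of joint gate_round below 0.02 m and value of joint catch_round below 0.06 rad and distance of tab_square from where it was at the start of the episode below 0.01 m); the robot touches nothing.
It fails at once if the square hopper's gate is pushed or pulled more than 10 mm (distance of tab_square from where it was at the start of the episode above 0.01 m).
It also fails if it takes over 29 s, if anything falls off the work surface, if the arm or the gripper's body presses on something with over 40 N, if the wrist force passes 120 N, or if a joint passes its speed limit or range.

## Working session

There is one attempt and no reset: what is moved stays moved. The work goes in short steps, Python scripts to look and compute and a tool call to move; the robot and the scene stay as the last step left them, time stands still between calls to the robot, and variables do not carry over. Pictures are saved under pics/ and viewed, and the job is handed in when it is done.

Besides the shell and the picture viewer there is one more tool, called after "Request:" in YAML: its name, and indented under it one key for each argument. servo_tool: Moves the arm, as the interface text tells. Its arguments: {"type":"object","properties":{"delta_pos":{"type":"array","items":{"type":"array","items":{"type":"number"}}},"dr":{"type":"array","items":{"type":"array","items":{"type":"number"}}},"grip":{"type":"array","items":{"type":"number"}},"grip_force":{"type":"number"}},"required":["delta_pos","dr","grip"]}

```bash
mkdir -p pics
python3 - <<'E'
from station import ctrl
import cv2
for c in("side","top"):
    im=ctrl.get_image(c); cv2.imwrite(f"pics/{c}0.png",im[:,:,::-1]); print(c,ctrl.camera_params(c))
    for n in("tab_round","tab_square"):
        for m in ctrl.masks_of(c,n): 
            import numpy as np
            ys,xs=np.where(m["pixels"]); print(n,m["score"],m["extent"],xs.mean(),ys.mean(),len(xs))
o=ctrl.get_obs();print(o)
E
```

```text
side {'fovy': 50.78303077803683, 'cx': 250.94439195336318, 'cy': 194.07102457207276, 'eye': array([0.3828743 , 0.80344612, 0.56301487]), 'rotation': array([-0.40070981,  2.53614312, -1.50161476])}
tab_round 0.64 [185.2, 246.3, 302.2, 306.6] 256.0536912751678 278.61968680089484 2682
tab_square 0.71 [240.1, 179.9, 345.8, 213.3] 302.5144747725393 196.07030603804796 1209
top {'fovy': 55.45514373839429, 'cx': 258.68885957750524, 'cy': 194.55086571133248, 'eye': array([0.52099345, 0.0908175 , 1.00003761]), 'rotation': array([-2.13509065,  2.15856692, -0.16975341])}
tab_round 0.81 [156.7, 172.6, 196.1, 272.7] 175.70206766917292 229.91024436090225 2128
tab_square 0.96 [287.7, 190.3, 310.8, 285.3] 301.1100658513641 238.34524929444967 2126
{'t': 0.3, 'q': array([ 1.18299317e+00,  5.29386145e-02,  1.61336960e+00, -5.11532835e-05,
        1.47604276e+00, -1.18992900e-01]), 'dq': array([ 0.0013402 , -0.00321222, -0.00355814,  0.00104748,  0.00097461,
        0.00076169]), 'effort': array([-1.10781107e-04, -3.93100190e+01, -3.69756889e+01, -1.22629426e-04,
        3.91446840e-03,  1.50033618e-06]), 'tool_pos': array([0.16591309, 0.60234251, 0.24487473]), 'tool_rot': array([-1.56122529,  0.21113692, -0.21091517]), 'contact_force': array([0.18086607, 0.33175304, 0.11070464]), 'wrist_torque': array([ 0.03924396, -0.03913259, -0.00271323]), 'opening': 0.08553173548867272}
```

View pics/side0.png

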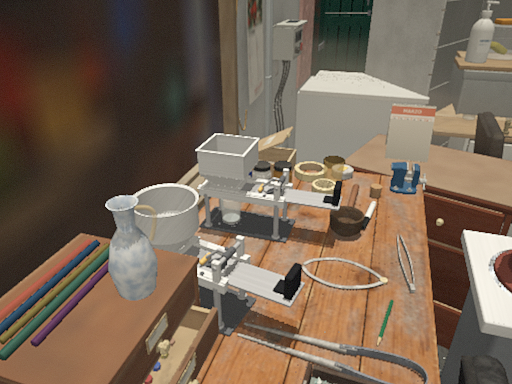

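View pics/top0.png

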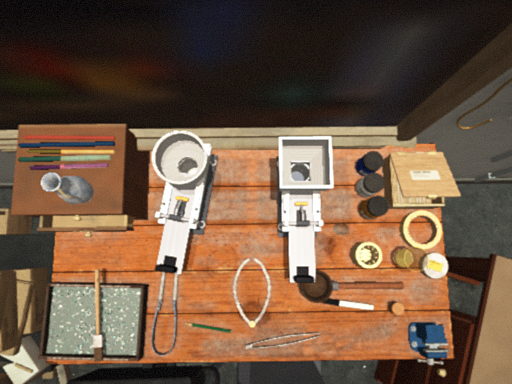

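The top view shows the round hopper's tab at about (168,264) and the square one's at (303,277). In the side view the round tab is at about (293,281) and the square tab at (337,193). Next I'll zoom in and triangulate.

```bash
cat > h.py <<'E'
import numpy as np,cv2
from station import ctrl
from scipy.spatial.transform import Rotation as R
def cam(n):
    p=ctrl.camera_params(n); f=192/np.tan(np.radians(p["fovy"]/2))
    return p,f,R.from_rotvec(p["rotation"]).as_matrix()
def ray(n,u,v):
    p,f,M=cam(n); d=M@np.array([(u-p["cx"])/f,(v-p["cy"])/f,1.]); return p["eye"],d
def atz(n,u,v,z):
    e,d=ray(n,u,v); return e+d*(z-e[2])/d[2]
def proj(n,X):
    p,f,M=cam(n); c=M.T@(np.asarray(X)-p["eye"]); return np.array([p["cx"]+f*c[0]/c[2],p["cy"]+f*c[1]/c[2]])
E
python3 - <<'E'
from h import *
im=cv2.imread("pics/top0.png"); a=cv2.resize(im[120:285,130:230],None,fx=3.6,fy=3.6,interpolation=cv2.INTER_CUBIC)
im=cv2.imread("pics/side0.png"); b=cv2.resize(im[235:315,180:310],None,fx=3.3,fy=3.3,interpolation=cv2.INTER_CUBIC)
o=np.zeros((600,790,3),np.uint8); o[:a.shape[0],:a.shape[1]]=a; o[:b.shape[0],361:361+b.shape[1]]=b
cv2.imwrite("pics/z.png",o)
for n,base in(("top","top0"),("side","side0")):
    g=cv2.imread(f"pics/{base}.png").max(2)
    for (x0,y0,x1,y1) in ([(150,250,185,280)] if n=="top" else [(280,258,308,304)]):
        m=np.zeros_like(g);m[y0:y1,x0:x1]=(g[y0:y1,x0:x1]<45)
        k,l,s,c=cv2.connectedComponentsWithStats(m); i=1+s[1:,4].argmax(); print(n,s[i],c[i])
        ys,xs=np.where(l==i); print(cv2.boxPoints(cv2.minAreaRect(np.c_[xs,ys].astype(np.float32))))
E
```

```text
top [156 257  21  15 175] [167.26285714 265.62285714]
[[156. 257.]
 [176. 257.]
 [176. 271.]
 [156. 271.]]
side [280 263  22  37 397] [291.29219144 282.94458438]
[[273.38458 289.92307]
 [293.0769  260.3846 ]
 [309.      270.99997]
 [289.30768 300.53842]]
```

View pics/z.png

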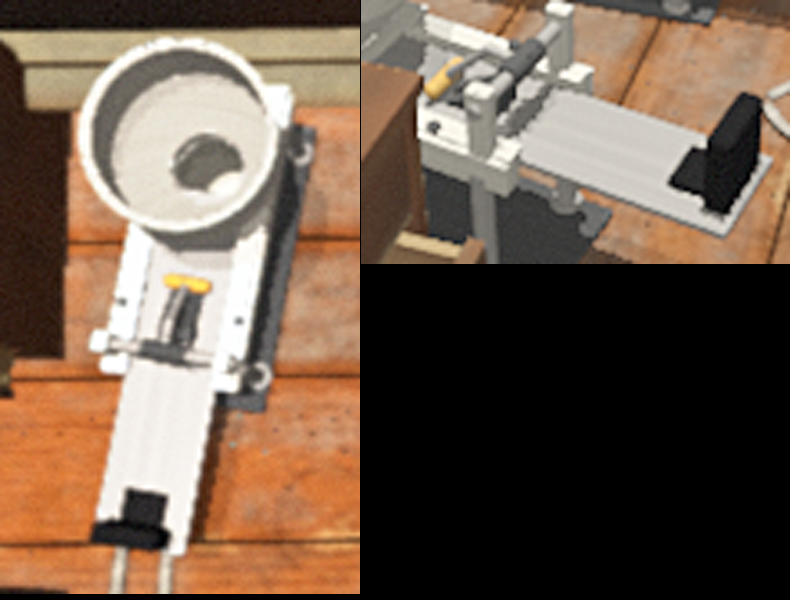

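Run:
```python
from h import *
T=atz("top",130+130/3.6,120+535/3.6,.148); F=atz("top",180.,157.5,.213)
print(T,F,np.degrees(np.arctan2(*(F-T)[[1,0]])),np.linalg.norm((F-T)[:2]))
# right edge direction of gate / tab edges
L=atz("top",130+93/3.6,120+532/3.6,.148);Rr=atz("top",130+168/3.6,120+538/3.6,.148);print("tab width vec",L-Rr,np.linalg.norm(L-Rr))
# gate edges z~.105
for a,b in(((127,365),(97,520)),((214,390),(185,552))):
    A=atz("top",130+a[0]/3.6,120+a[1]/3.6,.103);B=atz("top",130+b[0]/3.6,120+b[1]/3.6,.103);d=A-B;print("edge",np.degrees(np.arctan2(d[1],d[0])),A,B)
# overlay
d=(F-T)[:2];d/=np.linalg.norm(d);n=np.array([-d[1],d[0]])
for c,x0,y0,s in(("top",130,210,8),("side",240,240,8)):
    im=cv2.imread(f"pics/{c}0.png")[y0:y0+70,x0:x0+70];im=cv2.resize(im,None,fx=s,fy=s)
    P={}
    for i in(-1,1):
     for j in(-1,1):
      for z in(.103,.148):
        X=np.r_[T[:2]+d*i*.007+n*j*.022,z];u=proj(c,X);P[i,j,z]=((u+.5-[x0,y0])*s).astype(int)
    for a in P:
     for b in P:
      if sum(x!=y for x,y in zip(a,b))==1: cv2.line(im,tuple(map(int,P[a])),tuple(map(int,P[b])),(0,255,0),1)
    cv2.imwrite(f"pics/ov_{c}.png",im)
o=np.hstack([cv2.resize(cv2.imread(f"pics/ov_{c}.png"),(395,395)) for c in("top","side")]);cv2.imwrite("pics/ov.png",o)
M=R.from_rotvec(ctrl.get_obs()["tool_rot"]).as_matrix();print(M)
```

```text
[0.48094704 0.2970391  0.148     ] [0.72467585 0.25703289 0.213     ] -9.321538912081468 0.24699034235775633
tab width vec [0.00429877 0.04762181 0.        ] 0.0478154359437903
edge -9.46356283021128 [0.59252953 0.31297244 0.103     ] [0.48894679 0.33023854 0.103     ]
edge -9.237263178857301 [0.57488581 0.25350253 0.103     ] [0.46726613 0.27100495 0.103     ]
[[ 9.64088842e-01 -2.39620091e-04  2.65579831e-01]
 [-2.65579937e-01 -7.21264479e-04  9.64088573e-01]
 [-3.94616931e-05 -9.99999711e-01 -7.59001325e-04]]
```

View pics/ov.png

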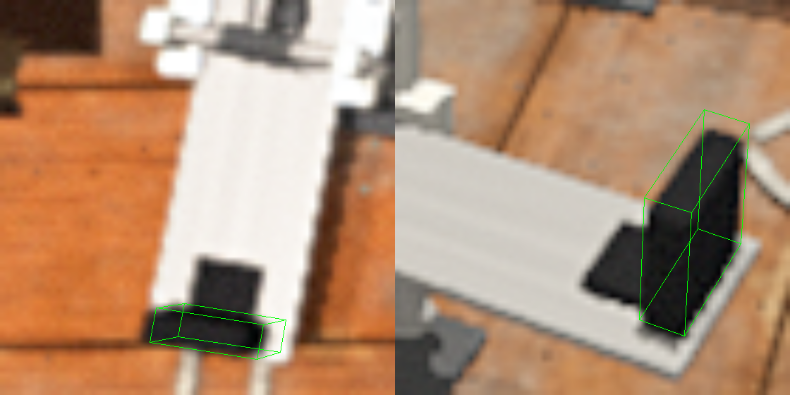

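The overlay is 1–3 px off in both views, so I'll refine the position by triangulating the centre of the tab's top face.

Run:
```python
from h import *
from scipy.optimize import minimize
d=np.array([np.cos(np.radians(-9.35)),np.sin(np.radians(-9.35))]);n=np.array([-d[1],d[0]])
dark={}
for c,b in(("top",(145,262,185,285)),("side",(287,250,312,310))):
    g=cv2.imread(f"pics/{c}0.png").max(2);dark[c]=(g<60,b)
def cost(p,full=False):
    tot=[]
    for c,(m,b) in dark.items():
        pts=np.array([proj(c,np.r_[p[:2]+d*i*.007+n*j*.022,z+p[2]]) for i in(-1,1) for j in(-1,1) for z in(.103,.148)])
        h=cv2.convexHull(((pts+.5-[b[0],b[1]])*8).astype(np.float32)).astype(int)
        q=np.zeros(((b[3]-b[1])*8,(b[2]-b[0])*8),np.uint8);cv2.fillConvexPoly(q,h,1)
        M=cv2.resize(m[b[1]:b[3],b[0]:b[2]].astype(np.uint8),None,fx=8,fy=8,interpolation=0)
        tot.append((q!=M).sum()/64)
    return tot if full else sum(tot)
for z0 in(0,-.003):
  r=minimize(lambda p:cost(p),[.481,.299,z0],method="Nelder-Mead",options=dict(initial_simplex=[[.481,.297,z0],[.487,.297,z0],[.481,.304,z0],[.481,.297,z0-.006]]));print(r.x,r.fun,cost(r.x,True))
```

```text
[ 0.48256718  0.30049362 -0.00392022] 121.734375 [np.float64(69.140625), np.float64(52.59375)]
[ 0.48236838  0.30068858 -0.00345532] 121.390625 [np.float64(68.640625), np.float64(52.75)]
```

Request:
servo_tool:
  delta_pos:
    - [0,0,0]
    - [0.04,0,-0.035]
    - [0.045,0,-0.04]
    - [0.045,0,-0.04]
    - [0.045,0,-0.04]
  dr:
    - [0,-6,0]
    - [0,0,0]
    - [0,0,0]
    - [0,0,0]
    - [0,0,0]
  grip: [0,0,0,0,0]

```text
t: 0.92
tool_pos: [0.3155, 0.4194, 0.2445]
tool_rot: [-1.568, 0.119, -0.12]
contact_force: [0.0, -0.3, -0.5]
opening: 0.0002
```

Request:
servo_tool:
  delta_pos:
    - [0.044,0,-0.032]
    - [0.044,0,-0.032]
    - [0.035,0,-0.025]
    - [0,0,0]
    - [0,0,0]
  dr:
    - [0,0,0]
    - [0,0,0]
    - [0,0,0]
    - [0,0,0]
    - [0,0,0]
  grip: [0,0,0,0,0]

```text
t: 1.55
tool_pos: [0.4281, 0.3061, 0.2452]
tool_rot: [-1.566, 0.123, -0.126]
contact_force: [-0.8, -0.6, 0.3]
opening: 0.0004
```

Request:
servo_tool:
  delta_pos:
    - [0,0.05,0.003]
    - [0,0.045,0]
    - [0,0.02,0]
    - [0,0.003,0]
    - [0,0,0]
  dr:
    - [0,0,0]
    - [0,0,0]
    - [0,0,0]
    - [0,0,0]
    - [0,0,0]
  grip: [0,0,0,0,0]

```text
t: 2.17
tool_pos: [0.426, 0.3149, 0.1264]
tool_rot: [-1.563, 0.113, -0.121]
contact_force: [-0.0, -0.1, -0.4]
opening: -0.0001
```

Run:
```python
from h import *
print(ctrl.get_obs()["tool_pos"])
im=ctrl.get_image("side");a=cv2.resize(im[210:330,170:340,::-1],(790,558));cv2.imwrite("pics/s1.png",a)
im=ctrl.get_image("top");a=cv2.resize(im[140:300,110:230,::-1],(450,600));cv2.imwrite("pics/t1.png",a)
```

```text
[0.4259854  0.31489925 0.12636034]
```

View pics/s1.png

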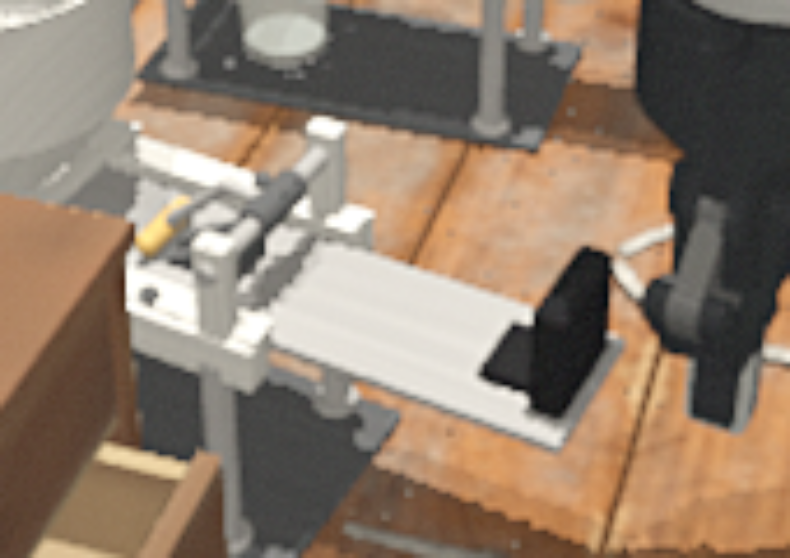

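View pics/t1.png

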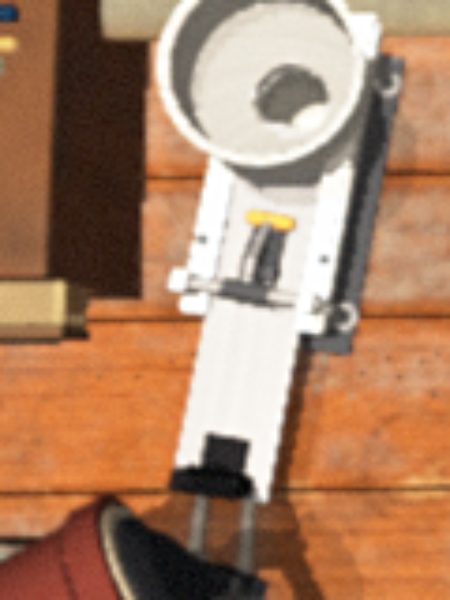

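The fingertip is behind the tab at the right height and about 5 mm to its left. I'll centre it and approach.

Request:
servo_tool:
  delta_pos:
    - [0.015,0,-0.005]
    - [0.01,0,0]
    - [0.006,0,0]
    - [0.006,0,0]
    - [0.006,0,0]
  dr:
    - [0,0,0]
    - [0,0,0]
    - [0,0,0]
    - [0,0,0]
    - [0,0,0]
  grip: [0,0,0,0,0]

```text
t: 2.9
tool_pos: [0.4701, 0.3036, 0.1304]
tool_rot: [-1.56, 0.117, -0.12]
contact_force: [-9.1, -0.3, 7.1]
opening: 0.0
```

Run:
```python
from h import *
o=ctrl.get_obs();print(R.from_rotvec(o["tool_rot"]).as_matrix().round(3),o["contact_force"],o["wrist_torque"])
im=ctrl.get_image("side");a=cv2.resize(im[230:330,220:340,::-1],(720,600),interpolation=2);cv2.imwrite("pics/s2.png",a)
```

```text
[[ 0.989  0.002  0.151]
 [-0.151  0.007  0.989]
 [ 0.001 -1.     0.008]] [-9.1189127  -0.26551419  7.14255642] [ 0.01911571  1.40576846 -0.04098075]
```

View pics/s2.png

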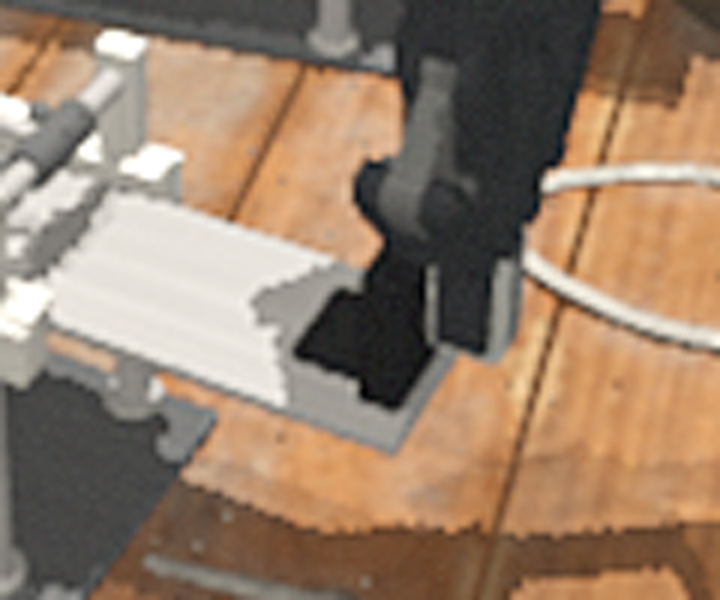

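There's an upward force of 7 N. Either the tip is riding on the gate's tail or the finger knuckle is touching the tab's top. I'll back off, raise the tool 8 mm and push again.

Request:
servo_tool:
  delta_pos:
    - [-0.015,0,0]
    - [0,-0.008,0]
    - [0.01,0,0]
    - [0.006,0,0]
    - [0,0,0]
  dr:
    - [0,0,0]
    - [0,0,0]
    - [0,0,0]
    - [0,0,0]
    - [0,0,0]
  grip: [0,0,0,0,0]

```text
t: 3.58
tool_pos: [0.4713, 0.3034, 0.139]
tool_rot: [-1.56, 0.119, -0.118]
contact_force: [-3.6, 0.3, 2.2]
opening: 0.0002
```

Request:
servo_tool:
  delta_pos:
    - [0.008,0,0]
    - [0.008,0,0]
    - [0.008,0,0]
    - [0,0,0]
  dr:
    - [0,0,0]
    - [0,0,0]
    - [0,0,0]
    - [0,0,0]
  grip: [0,0,0,0]

```text
t: 4.08
tool_pos: [0.4891, 0.3002, 0.1391]
tool_rot: [-1.563, 0.135, -0.101]
contact_force: [-1.2, 0.7, 1.7]
opening: 0.0002
```

Request:
servo_tool:
  delta_pos:
    - [0.008,0,0]
    - [0.008,0,0]
    - [0.006,0,0]
  dr:
    - [0,0,0]
    - [0,0,0]
    - [0,0,0]
  grip: [0,0,0]

```text
t: 4.45
tool_pos: [0.5038, 0.2976, 0.1392]
tool_rot: [-1.565, 0.152, -0.083]
contact_force: [-13.8, -0.3, 9.2]
opening: 0.0001
```

Run:
```python
from h import *
o=ctrl.get_obs();print(R.from_rotvec(o["tool_rot"]).as_matrix().round(3),o["contact_force"],o["wrist_torque"])
im=ctrl.get_image("side");a=cv2.resize(im[220:320,180:300,::-1],(720,600),interpolation=2);cv2.imwrite("pics/s3.png",a)
```

```text
[[ 0.988 -0.043  0.149]
 [-0.149  0.005  0.989]
 [-0.044 -0.999 -0.001]] [-13.75435745  -0.28185351   9.19629058] [ 0.00231118  2.00451938 -0.01586332]
```

View pics/s3.png

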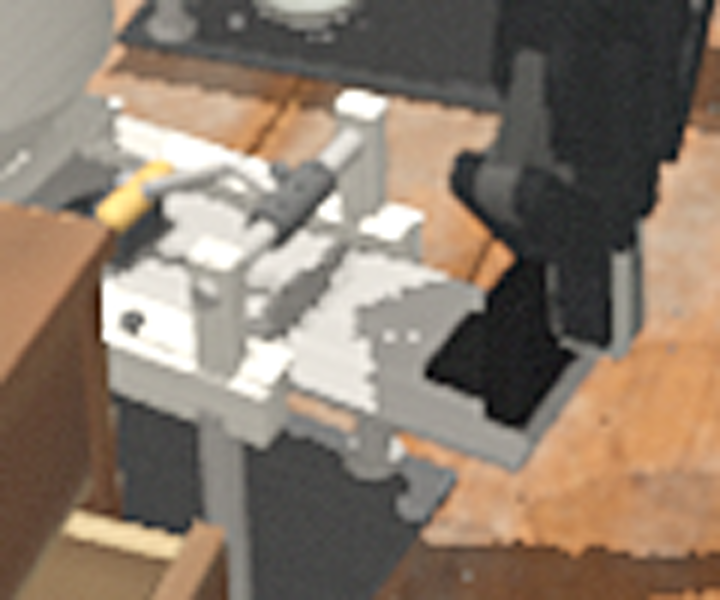

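The gate is moving and the catch is raised. I'll continue in smaller steps and correct the small tilt.

Request:
servo_tool:
  delta_pos:
    - [0.006,0,0]
    - [0.006,0,0]
  dr:
    - [0,0,-0.8]
    - [0,0,-0.8]
  grip: [0,0]

```text
t: 4.75
tool_pos: [0.5117, 0.2962, 0.139]
tool_rot: [-1.569, 0.14, -0.095]
contact_force: [-12.1, 0.3, 8.2]
opening: -0.0003
```

Request:
servo_tool:
  delta_pos:
    - [0.006,0,0]
    - [0.006,0,0]
  dr:
    - [0,0,-0.8]
    - [0,0,-0.8]
  grip: [0,0]

```text
t: 5.0
tool_pos: [0.5187, 0.295, 0.1389]
tool_rot: [-1.573, 0.129, -0.105]
contact_force: [-13.7, -0.4, 8.5]
opening: -0.0001
```

Run:
```python
from h import *
im=ctrl.get_image("side");a=cv2.resize(im[220:320,180:300,::-1],(720,600),interpolation=2);cv2.imwrite("pics/s4.png",a)
```

```text
(no output)
```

View pics/s4.png

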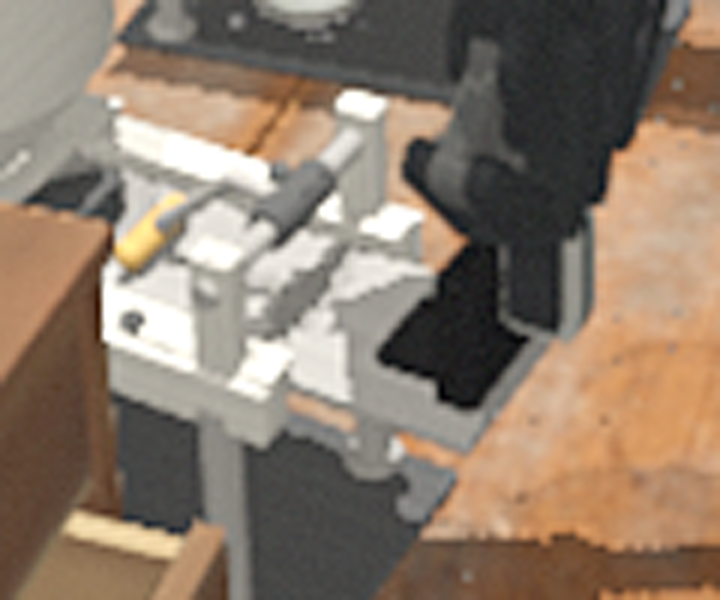

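The roller is back at its starting pixel, about (205,259), after being raised to (202,252). The catch has dropped, so I'll push slightly further and then back off.

Request:
servo_tool:
  delta_pos:
    - [0.005,0,0]
    - [0,0,0]
  dr:
    - [0,0,0]
    - [0,0,0]
  grip: [0,0]

```text
t: 5.3
tool_pos: [0.5204, 0.2946, 0.139]
tool_rot: [-1.575, 0.136, -0.097]
contact_force: [-5.4, 0.6, 4.1]
opening: 0.0001
```

Request:
servo_tool:
  delta_pos:
    - [-0.005,0,0]
    - [-0.008,0,0]
    - [-0.03,0,0]
    - [-0.04,0,0]
    - [0,0,0]
  dr:
    - [0,0,0]
    - [0,0,0]
    - [0,0,0]
    - [0,0,0]
    - [0,0,0]
  grip: [0,0,0,0,0]

```text
t: 5.92
tool_pos: [0.4373, 0.307, 0.1404]
tool_rot: [-1.574, 0.132, -0.101]
contact_force: [-0.1, 0.1, -0.3]
opening: -0.0001
```

Run:
```python
from h import *
im=ctrl.get_image("side");a=cv2.resize(im[220:320,180:300,::-1],(720,600),interpolation=2);cv2.imwrite("pics/s5.png",a)
im=ctrl.get_image("top");cv2.imwrite("pics/t5.png",im[:,:,::-1])
```

```text
(no output)
```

View pics/s5.png

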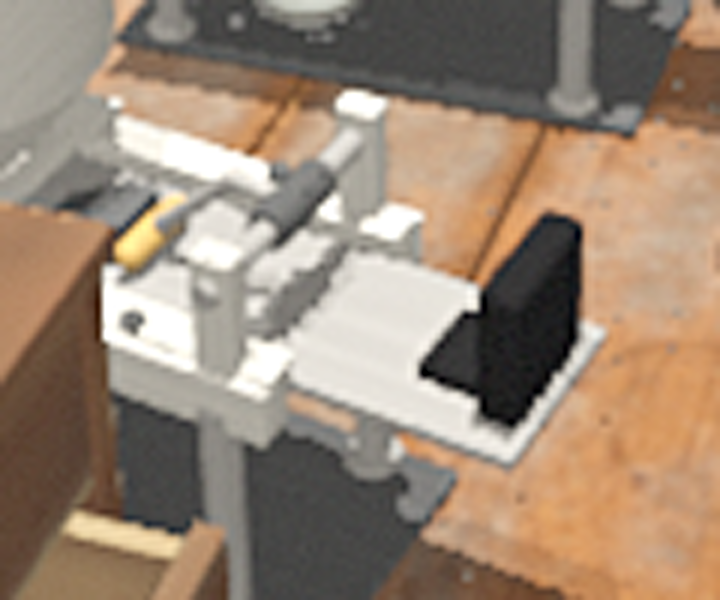

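View pics/t5.png

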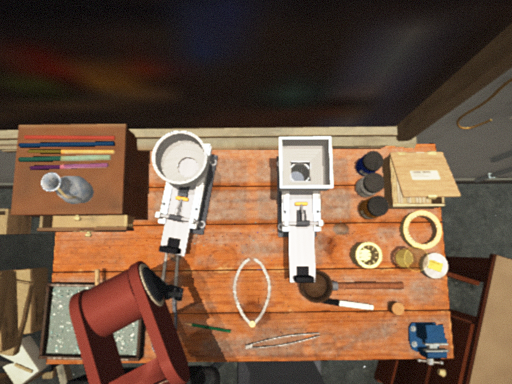

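The gate stayed in after release. I'll measure where it rests, check that it's stationary, and check the square tab.

Run:
```python
from h import *
from scipy.optimize import minimize
im=ctrl.get_image("side");cv2.imwrite("pics/s6full.png",im[:,:,::-1])
im=ctrl.get_image("top");cv2.imwrite("pics/t6.png",im[:,:,::-1])
a=cv2.imread("pics/s5.png").astype(int);b=cv2.resize(cv2.imread("pics/s6full.png")[220:320,180:300],(720,600),interpolation=2).astype(int);print("diff",abs(a-b).mean())
d=np.array([np.cos(np.radians(-9.35)),np.sin(np.radians(-9.35))]);n=np.array([-d[1],d[0]])
dark={}
for c,f,b in(("top","t6",(150,243,190,262)),("side","s6full",(261,245,285,296))):
    g=cv2.imread(f"pics/{f}.png").max(2);dark[c]=(g<60,b)
def cost(p):
    tot=0
    for c,(m,b) in dark.items():
        pts=np.array([proj(c,np.r_[p[:2]+d*i*.007+n*j*.022,z-.0035]) for i in(-1,1) for j in(-1,1) for z in(.103,.148)])
        h=cv2.convexHull(((pts+.5-[b[0],b[1]])*8).astype(np.float32)).astype(int)
        q=np.zeros(((b[3]-b[1])*8,(b[2]-b[0])*8),np.uint8);cv2.fillConvexPoly(q,h,1)
        M=cv2.resize(m[b[1]:b[3],b[0]:b[2]].astype(np.uint8),None,fx=8,fy=8,interpolation=0)
        tot+=(q!=M).sum()/64
    return tot
r=minimize(cost,[.52,.294],method="Nelder-Mead",options=dict(initial_simplex=[[.52,.294],[.528,.294],[.52,.300]]));print(r.x,r.fun,"moved",(r.x-[.4825,.3006])@d)
F=np.array([.7247,.257]);print("slide est",(F-r.x)@d-.19)
for f in("top0","t6"):
    g=cv2.imread(f"pics/{f}.png").max(2)[260:285,288:318]<60; ys,xs=np.where(g);print("square",xs.mean(),ys.mean(),len(xs))
A=cv2.imread("pics/side0.png")[220:320,180:300];B=cv2.imread("pics/s6full.png")[220:320,180:300]
# roller
for X in(A,B):
    h=cv2.cvtColor(X,cv2.COLOR_BGR2HSV);m=((h[...,0]>15)&(h[...,0]<30)&(h[...,1]>150)&(h[...,2]>150));m[:, 40:]=0;m[60:]=0;ys,xs=np.where(m);print("roller",xs.mean(),ys.mean(),len(xs))
```

```text
diff 1.4086882716049383
[0.52593665 0.29309184] 138.265625 moved 0.04407937234074498
slide est 0.011986306658503393
square 15.158139534883722 15.534883720930232 215
square 15.193396226415095 15.59433962264151 212
roller nan nan 0
roller nan nan 0<stdin>:26: RuntimeWarning: Mean of empty slice.
  ret = ret.dtype.type(ret / rcount)
```

Run:
```python
from h import *
A=cv2.imread("pics/side0.png")[245:270,195:222];B=cv2.imread("pics/s6full.png")[245:270,195:222]
for X in(A,B):
    m=(X[...,2].astype(int)-X[...,0]>70);ys,xs=np.where(m);print(xs.mean(),ys.mean(),len(xs))
cv2.imwrite("pics/c.png",cv2.resize(np.hstack([A,B]),None,fx=14,fy=14,interpolation=2))
```

```text
7.410714285714286 14.035714285714286 56
7.217391304347826 13.710144927536232 69
```

View pics/c.png

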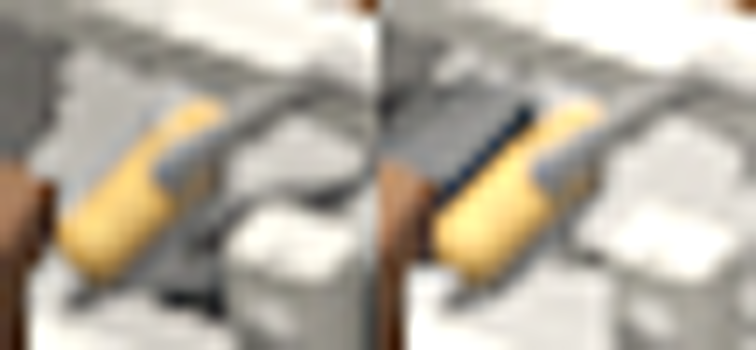

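The crops from before and after show the roller at the same spot to within 0.4 px. It now sits behind the wedge, whose dark edge shows in front of it, so the catch is down and I'm handing the job in.

```bash
python3 -c "
from station import ctrl
print(ctrl.get_obs()['contact_force'],ctrl.get_obs()['t']);print(ctrl.finish_job())"
```

```text
[0.25415847 0.74103063 0.33448457] 6.125
the job is handed in; nothing more can be done
None
```

The round hopper's gate is shut and held by its spring catch. I pushed its tab in with the closed fingertips, let go and backed the gripper clear before handing in at about 6.1 s.

**Last checks**
- **Gate travel:** the gate rests about 44 mm further in than it started and did not move after I let go. Measured against the funnel, the slide is about 12 mm; judged by how far it travelled, about 16 mm. The two differ by 4 mm, but both are below the 20 mm limit.
- **Catch:** the roller is back at its starting pixel to within 0.4 px, behind the wedge, so the catch is down.
- **Square hopper:** its tab shifted less than 0.1 px in the top view.
- **Robot:** it reads under 1 N of contact force, so it is touching nothing.

**What went wrong on the way:** on first contact there was an unexpected upward force of 7 N. I backed off and raised the tool about 8 mm. Some upward force, up to 9 N, stayed during the push. The other force readings I took stayed below 14 N, though I only read them at the end of each move.

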